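Offer up the matching hinge leaf to the slide case

ROBOT

A 6-joint arm with a two-finger parallel gripper is mounted at the origin on the work surface. World frame = base frame: x ahead of the robot, y to its left, z up, the work surface at z = 0. Lengths are in m, angles in rad, forces in N, time in s.
With the tool pointing down it reaches from about 0.35 to 0.975 m from the base axis. Payload 17.4 kg.
Tool frame: the origin (TCP) lies at the very end of the fingers, on their centre line; the grasp point (between the pads) lies 19 mm behind it; z points along the fingers, y is the line along which they close (so a half turn about z gives the same grasp; the last joint's range is limited). The gripper opens to 85 mm and grips with 20 to 120 N. Pads are 22 mm wide; open, the fingers measure 114 mm over their backs; the gripper's body (76 mm by 85 mm) begins 54 mm behind the grasp point. The pads swing forward as they close: fully open they stand 13 mm farther back than shut.
Start: joints at [1.106, 0.116, 1.442, -0, 1.584, -0.038], TCP at [0.279, 0.614, 0.231] pointing down, gripper open.
Joint ranges: [-2.83, 2.83], [-0.83, 2.19], [0.07, 2.5], [-1.14, 4.28], [0.01, 3], [-2.97, 2.97]. Speed limits (rad/s): [1.89, 1.89, 2.22, 3.14, 3.14, 3.14].

INTERFACE

Orientations are given as a rotation vector (axis times angle).
In Python, from bench import observe, capture, camera_model, job_done, spot_in, regions_of, spot_point gives the robot as it stands. The module is installed in compiled form; this text tells all that it offers.
- The arm moves only by the tool move_arm, never from a script. Its argument "commands" is a list that holds one entry, the list of rows, each a list of 6 numbers: the shift along the tool's x, y, z in m, then the turn, a rotation vector about the tool's x, y, z in degrees. In form: [[[x, y, z, ax, ay, az], ...]]. A call has 1 to 20 rows; each row is the pose to reach, as a shift and turn from the pose commanded when the call began, along the tool's axes at that moment; what a row does not reach only later rows make up. A row lasts 1/10 s, in which the tool goes at most 50 mm and 8.59 degrees, less where a joint would pass 70% of its speed; a pose out of reach is approached as far as the arm can. A call with a gripper value outside its range is refused whole. "jaw" is the closure in counts, from 0 (fully open) to 255 (shut), set as the call begins (left out, the last holds). The fingers move at their own pace and stop on an object; the grip force is fixed at half the most. Time passes only in rows, so rows that repeat a pose let the fingers close. It gives the time, the measured TCP pose, the force, the opening and the grip force at its end, in the units of the state.
- observe(): the state, without advancing time (a new reading comes with each control period).
- capture(name): name is "side" or "top"; returns the picture (400x640x3 uint8, red, green, blue); there is no depth.
- camera_model(name): a dict with "mtx" (3x3 intrinsics, pixels), "pose" (4x4, takes a point from camera to world coordinates). Camera axes: x right, y down, z forward; pixel columns grow to the right and rows downward; lengths in m; the calibration is good to about 2 mm. A picture is of the moment at which its call begins. camera_model takes no time and is no camera call.
- job_done(): hands the job in; it is judged then, once.
Trained networks look in the newest picture that a camera, given by its name, has taken for a name from the list of things; names that differ only in an ending like _2 or _b are one class to them, and where a whole thing is asked for, a point or a joint stands for the part that bears it (a point fixed in the world has none). Each returns a list of dicts, best first, with "confidence" (0 to 1); they miss things now and then, are a little off and sometimes report something else, mostly with a low value. They report only what shows in the picture. A call takes as long as a camera call. They do not tell look-alikes from the thing itself.
- spot_in(camera, name): "box" ([centre column, centre row, width, height] in pixels, round what is visible of it).
- regions_of(camera, name): "mask" (400x640 bool, what is visible of it) and "box" ([centre column, centre row, width, height] in pixels, round what is visible of it).
- spot_point(camera, name): "at" ([row, column] in pixels: a listed point, or the origin of a listed thing).
The state is a dict: "t": time; "joints": joint angles; "qd": joint speeds; "joint_efforts": joint torques, N m; "tcp_pos": TCP position; "tool_rot": TCP orientation; "ft_force": force on the tool from outside, world axes, zero at the start; "wrist_torque": the same for the moment, N m; "grip_width": finger opening in m; "gripper_force": force on a finger pad.
Only numpy, scipy, OpenCV 4.12 (cv2) and the standard library are available. Lean on these libraries where they do the work, as an engineer would, in place of code of your own. Each camera call takes 0.05 s, during which the arm holds its last target. There are 200 camera calls.

TASK

The white slide case is missing its flap hinge. Of the three loose brass leaves pick the one whose barrel just fits between the two fixed barrels on the front of the case, lift it by its blue block, bring it in level with its barrel between them so that the three holes line up for the 6 mm pin, and finish while still holding it there in the gripper, freely and steady, not pressed against the case. Leave the other two leaves and everything else on the bench where they are.

Things in the scene. Friction and masses are not known exactly. Their poses are not given: they have to be found in the camera images.
- case: white slide case fixed to the bench, 150 deep (x), 240 wide (y), 70 mm tall; origin at the centre of its underside; front faces its own -x, roughly to the robot. An aluminium jamb block, 30 x 110 mm, stands on its front top edge, flush with the front; top 100 mm above the bench (104 with screw heads). It carries the two fixed barrels; below and in front of them is empty.
- gap (a point): midpoint of the 27 mm gap between the two fixed brass barrels (20 mm outside diameter, 20 mm long, 10.5 mm holes along the case's y), on their axis: at (-89, 0, 85) mm in the case's frame, 85 mm above the bench, axes as the case's. The leaf's hole centre goes here, leaf x along case x: barrel towards the case, plate and block in front of it.
- leaf_fit: the RIGHT loose brass leaf: barrel 22 mm wide. Lies flat like the other two (any order), barrel roughly away from the robot. Origin: centre of underside, below the middle of its blue block; x to the barrel, y along the barrel, z up. Plate 50 mm wide, 4.5 thick, x -27 to 25 mm, then a neck as wide as the barrel. About 170 g.
- leaf_fit_hole (a point): centre of the 10.5 mm hole (along leaf y) in the right leaf's barrel, 20 mm outside diameter: at (42, 0, 10) mm in the leaf's frame, axes as the leaf's
- leaf_fit_grip (a point): middle of the right leaf's blue grip block, at (0, 0, 20) mm in the leaf's frame. Block 34 mm (x) by 30 mm (y), from 4.5 to 35 mm above the underside: grip across the 30 mm, fingers closing along leaf y; fingertips must stay above the 4.5 mm plate, which sticks out 10 mm at each side
- leaf_narrow: look-alike leaf with too narrow a barrel, 12 mm wide; otherwise as leaf_fit; leave alone
- leaf_wide: look-alike leaf with too wide a barrel, 34 mm wide (does not go into the gap); otherwise as leaf_fit; leave alone
- pin: loose steel hinge pin, 6 mm thick, 93 mm long, lying in the white tray; origin below its middle; a colleague will drive it, not part of the robot's job
- driver: loose screwdriver with red handle, 170 mm long, lying on the bench in front of the case; origin on its underside
- jar: loose glass specimen jar, orange cap, 60 mm diameter, 85 mm tall; origin at centre of underside
- beaker: loose empty glass beaker, 70 mm diameter, 90 mm tall; origin at centre of underside
- petri: loose clear flat dish, 90 mm diameter, 16 mm tall; origin at centre of underside
- slidebox: loose blue box, 70 x 160 x 35 mm; origin at centre of underside
Mind the look-alikes: they are no part of the job. What is shaped like the leaf_fit but pink or red is not meant.

How it is judged:
On the way:
1. the right leaf is lifted clear of the bench in the gripper (height (world z) of leaf_fit above 0.03 m and contact force between the fingers and leaf_fit above 3 N), for 0.2 s.
At the end, for the whole second after the job is handed in: Right leaf gripped (over 3 N) and still; hole centre within 3 mm of the fixed axis up-down and front-back, within 3.5 mm of mid-gap along it; barrels parallel within 0.09 rad, plate level within 0.15 rad; pressing on the case under 3 N (x of leaf_fit_hole in the frame of gap between -0.003 and 0.003 m and z of leaf_fit_hole in the frame of gap between -0.003 and 0.003 m and y of leaf_fit_hole in the frame of gap between -0.0035 and 0.0035 m and angle between the y axis of leaf_fit_hole and the y axis of gap, either way round below 0.09 rad and angle between leaf_fit's own z axis and vertical below 0.15 rad and contact force between the fingers and leaf_fit above 3 N and contact force between leaf_fit and case below 3 N and linear speed of leaf_fit below 0.02 m/s); the arm keeps its last pose, push and grip.
It fails at once if a look-alike leaf is moved more than 25 mm (distance of any of leaf_narrow, leaf_wide from where it was at the start of the episode above 0.025 m).
It fails at once if another thing on the bench is moved more than 30 mm (distance of any of pin, driver, jar, beaker, petri, slidebox from where it was at the start of the episode above 0.03 m).
It also fails if it takes over 42 s, if anything falls off the work surface, if the arm or the gripper's body presses on something with over 40 N, if the wrist force passes 120 N, or if a joint passes its speed limit or range.

## Working session

There is one attempt and no reset: what is moved stays moved. The work goes in short steps, Python scripts to look and compute and a tool call to move; the robot and the scene stay as the last step left them, time stands still between calls to the robot, and variables do not carry over. Pictures are saved under pics/ and viewed, at most 10 in all, crops included, and the job is handed in when it is done.

Besides the shell and the picture viewer there is one more tool, called after ">>>" by a JSON object that holds its "method" and its "body". move_arm: Moves the arm, as the interface text tells. Its arguments: {"type":"object","properties":{"commands":{"type":"array","items":{"type":"array","items":{"type":"array","items":{"type":"number"}}}},"jaw":{"type":"number"}},"required":["commands"]}

```bash
mkdir -p pics; python3 - <<'E'
from bench import *
import cv2,numpy as np
np.set_printoptions(precision=4,suppress=True)
for c in("top","side"):
    im=capture(c); cv2.imwrite(f"pics/{c}0.png",im[:,:,::-1])
    m=camera_model(c);print(c,m["mtx"],m["pose"])
    for n in("leaf_fit_hole","leaf_fit_grip","leaf_fit","gap"):
        print(n,[(np.round(d["at"],1).tolist(),round(d["confidence"],2)) for d in spot_point(c,n)])
print(observe())
E
```

```text
top [[509.6951   0.     323.448 ]
 [  0.     509.6951 196.3616]
 [  0.       0.       1.    ]] [[-0.0151 -0.9925  0.1216  0.3736]
 [-0.9997  0.0129 -0.0192  0.0002]
 [ 0.0175 -0.1218 -0.9924  1.3579]
 [ 0.      0.      0.      1.    ]]
leaf_fit_hole [([219.9, 263.3], 0.95), ([274.4, 320.2], 0.93), ([281.9, 233.8], 0.92)]
leaf_fit_grip [([227.0, 269.2], 0.62), ([269.1, 305.1], 0.6), ([272.9, 249.8], 0.59)]
leaf_fit [([275.4, 250.9], 0.75), ([230.5, 271.1], 0.65), ([267.1, 304.1], 0.65)]
gap [([186.7, 343.2], 0.75), ([246.0, 458.0], 0.72)]
side [[418.9957   0.     324.7068]
 [  0.     418.9957 201.6253]
 [  0.       0.       1.    ]] [[ 0.7776 -0.3431  0.5269 -0.1   ]
 [-0.6285 -0.4488  0.6352 -0.8032]
 [ 0.0186 -0.8251 -0.5646  0.7794]
 [ 0.      0.      0.      1.    ]]
leaf_fit_hole [([202.7, 280.6], 0.7), ([248.3, 261.8], 0.65), ([214.5, 219.8], 0.55), ([319.9, 374.8], 0.29)]
leaf_fit_grip [([207.7, 270.8], 0.86), ([236.6, 259.5], 0.68), ([206.2, 339.1], 0.65), ([211.8, 232.8], 0.57)]
leaf_fit [([219.2, 231.1], 0.69), ([240.7, 260.2], 0.69), ([213.0, 271.1], 0.66)]
gap [([206.5, 337.4], 0.84)]
{'t': 0.5, 'joints': array([ 1.1062,  0.116 ,  1.4416,  0.    ,  1.584 , -0.0378]), 'qd': array([ 0.001 ,  0.0003, -0.0013,  0.0023, -0.    , -0.0001]), 'joint_efforts': array([ -0.0009, -73.1129, -63.2218,  -0.    ,   0.001 ,  -0.    ]), 'tcp_pos': array([0.2794, 0.6144, 0.2313]), 'tool_rot': array([-0.6653, -3.0703,  0.    ]), 'ft_force': array([ 0.9622, -0.1078, -0.1446]), 'wrist_torque': array([-0.0088, -0.0789,  0.0045]), 'gripper_force': 0.0, 'grip_width': 0.08585685092370446}
```

View pics/top0.png

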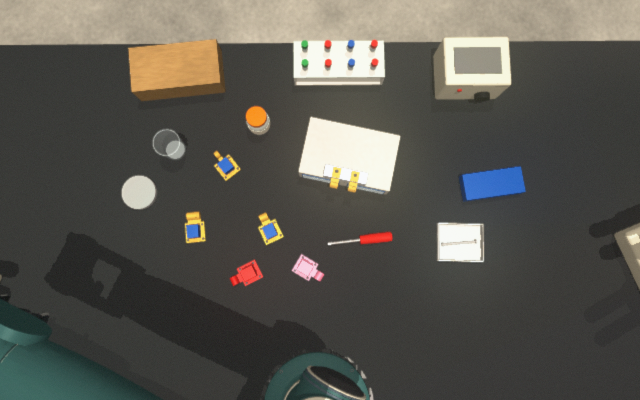

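```bash
python3 - <<'E'
import cv2
a=cv2.imread("pics/top0.png")[185:310,200:370]
cv2.imwrite("pics/crop1.png",cv2.resize(a,None,fx=4.7,fy=4.7,interpolation=cv2.INTER_CUBIC))
E
```

```text
(no output)
```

View pics/crop1.png

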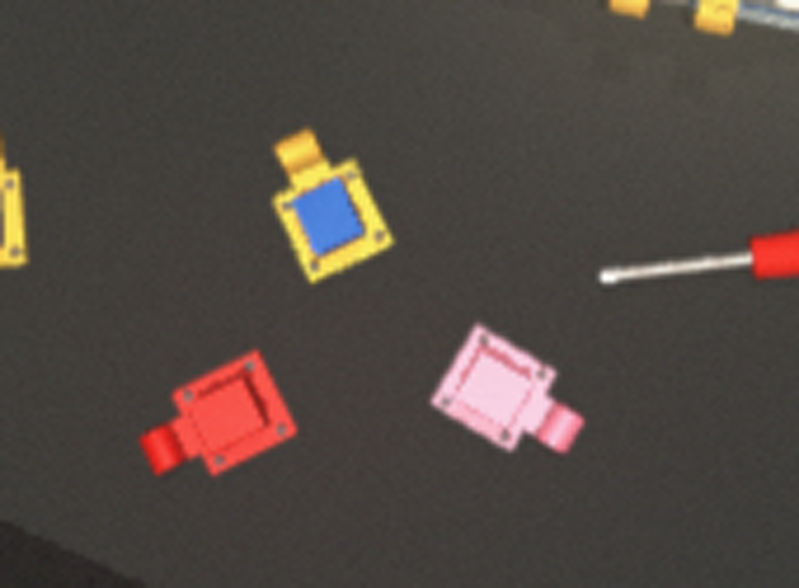

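View pics/side0.png

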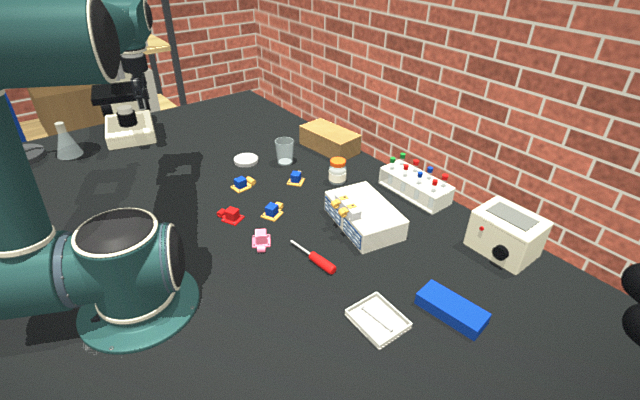

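Top view: the brass candidates with blue blocks are at pixels (227,166), (195,230) and (269,230). The pink piece at (307,268) and the red one at (247,273) are not meant. By barrel width (227,166) looks narrow, (195,230) wide and (269,230) in between. I'll check this in a close crop and measure it.

```bash
cat >h.py <<'E'
from bench import *
import cv2,numpy as np
from scipy.optimize import least_squares
np.set_printoptions(precision=4,suppress=True)
def proj(c,P):
    m=camera_model(c);T=np.linalg.inv(m["pose"]);p=(T[:3,:3]@np.atleast_2d(P).T+T[:3,3:])
    q=m["mtx"]@p;return (q[:2]/q[2]).T
def back(c,uv,z):
    m=camera_model(c);d=m["pose"][:3,:3]@np.linalg.solve(m["mtx"],[uv[0],uv[1],1]);o=m["pose"][:3,3]
    return o+d*(z-o[2])/d[2]
def tri(uvt,uvs):
    f=lambda X:np.r_[proj("top",X)[0]-uvt,proj("side",X)[0]-uvs]
    r=least_squares(f,[.5,0,.05]);return r.x,r.fun
E
python3 - <<'E'
from h import *
im=capture("top")
cv2.imwrite("pics/crop2.png",cv2.resize(im[140:250,180:290,::-1],None,fx=5.4,fy=5.4,interpolation=cv2.INTER_CUBIC))
cv2.imwrite("pics/crop3.png",cv2.resize(im[110:200,295:405,::-1],None,fx=7,fy=6.5,interpolation=cv2.INTER_CUBIC))
for c in("top","side"):
    if c=="side":capture(c)
    for n in("leaf_fit","leaf_fit_hole","leaf_fit_grip","gap"):
        z={"leaf_fit":0,"leaf_fit_hole":.01,"leaf_fit_grip":.02,"gap":.085}[n]
        for d in spot_point(c,n):
            r,cc=d["at"];print(c,n,round(cc,1),round(r,1),round(d["confidence"],2),back(c,(cc,r),z))
for d in regions_of("top","leaf_fit"): pass
capture("top")
for d in regions_of("top","leaf_fit"):
    print(d["box"],d["mask"].sum(),d["confidence"])
E
```

```text
top leaf_fit 269.3 231.8 0.86 [0.447  0.1192 0.    ]
top leaf_fit 306.0 264.9 0.79 [0.3583 0.0227 0.    ]
top leaf_fit 252.6 272.2 0.74 [0.3414 0.1633 0.    ]
top leaf_fit_hole 317.9 274.8 0.96 [ 0.3323 -0.0082  0.01  ]
top leaf_fit_hole 265.0 219.3 0.85 [0.4796 0.1296 0.01  ]
top leaf_fit_hole 235.6 278.4 0.84 [0.3264 0.2063 0.01  ]
top leaf_fit_grip 306.5 270.3 0.87 [0.3446 0.0213 0.02  ]
top leaf_fit_grip 248.2 271.8 0.72 [0.3431 0.1723 0.02  ]
top gap 341.7 187.6 0.63 [ 0.5512 -0.0708  0.085 ]
side leaf_fit 269.5 214.9 0.87 [0.4434 0.1215 0.    ]
side leaf_fit 262.4 241.7 0.79 [0.3565 0.0238 0.    ]
side leaf_fit 233.4 216.8 0.69 [0.3493 0.1811 0.    ]
side leaf_fit_hole 258.2 250.2 0.73 [ 0.322  -0.0109  0.01  ]
side leaf_fit_hole 218.7 212.1 0.58 [0.3195 0.218  0.01  ]
side leaf_fit_hole 283.4 202.5 0.56 [0.5088 0.1396 0.01  ]
side leaf_fit_grip 258.1 233.5 0.75 [0.3545 0.0413 0.02  ]
side leaf_fit_grip 233.5 215.4 0.71 [0.3415 0.1621 0.02  ]
side leaf_fit_grip 269.3 207.8 0.6 [0.4494 0.1299 0.02  ]
side leaf_fit_grip 246.3 160.7 0.58 [0.5464 0.4378 0.02  ]
side leaf_fit_grip 364.2 225.8 0.51 [ 0.622  -0.1189  0.02  ]
side gap 337.1 209.9 0.63 [ 0.5499 -0.076   0.085 ]
[310.2, 266.6, 33.5, 26.4] 480 0.92
[248.7, 272.5, 27.8, 19.8] 460 0.84
[272.6, 230.4, 24.9, 33.5] 431 0.65
```

View pics/crop2.png

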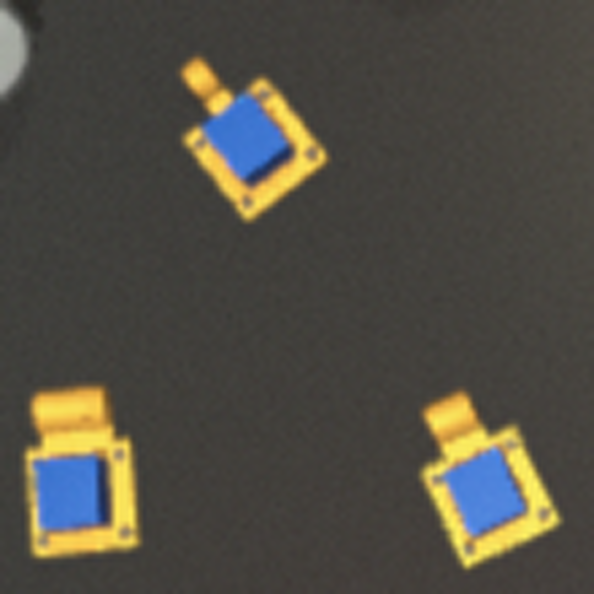

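View pics/crop3.png

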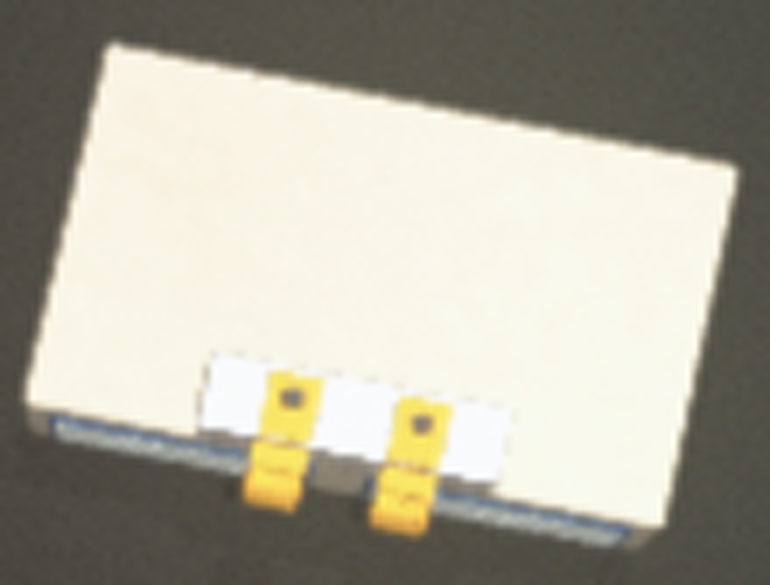

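Crop: the chosen leaf is at pixel (269,230). Its barrel-to-plate ratio is about 45/104 = 0.43, against 22/50 = 0.44 for the right leaf. The others come out at about 0.68 (wide) and 0.24 (narrow). The case's top corners and the two fixed barrels are also clear. Next I fit both poses from corners in both cameras.

```bash
cat >>h.py <<'E'
def sub(im,pts,w=3):
    g=cv2.cvtColor(im,cv2.COLOR_RGB2GRAY)
    return cv2.cornerSubPix(g,np.float32(pts).reshape(-1,1,2),(w,w),(-1,-1),(3,50,.01)).reshape(-1,2)
def place(M,p): # x,y,yaw
    c,s=np.cos(p[2]),np.sin(p[2]);return np.c_[p[0]+c*M[:,0]-s*M[:,1],p[1]+s*M[:,0]+c*M[:,1],M[:,2]]
LEAF=np.array([[25,25,4.5],[25,-25,4.5],[-27,-25,4.5],[-27,25,4.5]])/1e3
CASE=np.array([[75,120,70],[75,-120,70],[-75,-120,70],[-75,120,70]])/1e3
def fit(c,M,uv,p0):
    r=least_squares(lambda p:(proj(c,place(M,p))-uv).ravel(),p0);return r.x,r.fun.reshape(-1,2)
E
python3 - <<'E'
from h import *
a=cv2.cvtColor(cv2.imread("pics/top0.png"),cv2.COLOR_BGR2RGB);b=cv2.cvtColor(cv2.imread("pics/side0.png"),cv2.COLOR_BGR2RGB)
L=(np.array([[422,473],[515,427],[560,521],[468,567]])+.5)/5.4-.5+[180,140]
C=(np.array([[108,45],[738,165],[665,525],[27,400]])+.5)/[7,6.5]-.5+[295,110]
for n,M,u,p0 in(("leaf",LEAF,L,[.45,.12,.4]),("case",CASE,C,[.63,-.1,-.2])):
    s=sub(a,u);print(n,u.round(1).tolist(),s.round(1).tolist())
    for q in(u,s):
        p,e=fit("top",M,q,p0);print(p,np.abs(e).max(),e.round(2).tolist())
    g=proj("side",place(M,p));v=sub(b,g);print("side pred",g.round(1).tolist(),v.round(1).tolist());print(fit("side",M,v,p))
E
python3 - <<'E'
import cv2
b=cv2.imread("pics/side0.png")
x=cv2.resize(b[165:265,240:420],None,fx=4.4,fy=4.4,interpolation=cv2.INTER_CUBIC)
cv2.imwrite("pics/crop4.png",x)
E
```

```text
leaf [[257.7, 227.2], [275.0, 218.7], [283.3, 236.1], [266.3, 244.6]] [[257.3999938964844, 227.1999969482422], [274.79998779296875, 218.3000030517578], [283.3999938964844, 235.8000030517578], [265.70001220703125, 244.6999969482422]]
[0.4481 0.1159 0.4478] 0.17642240700467937 [[0.04, -0.16], [-0.18, -0.03], [0.07, 0.12], [0.06, 0.07]]
[0.4484 0.1166 0.453 ] 0.4648170406553618 [[0.1, -0.27], [-0.29, 0.21], [-0.28, 0.24], [0.46, -0.18]]Traceback (most recent call last):
  File "<stdin>", line 9, in <module>
  File "h.py", line 16, in sub
    return cv2.cornerSubPix(g,np.float32(pts).reshape(-1,1,2),(w,w),(-1,-1),(3,50,.01)).reshape(-1,2)
           ~~~~~~~~~~~~~~~~^^^^^^^^^^^^^^^^^^^^^^^^^^^^^^^^^^^^^^^^^^^^^^^^^^^^^^^^^^^^
cv2.error: OpenCV(4.12.0) :-1: error: (-5:Bad argument) in function 'cornerSubPix'
> Overload resolution failed:
>  - Layout of the output array corners is incompatible with cv::Mat
>  - Expected Ptr<cv::UMat> for argument 'corners'
```

View pics/crop4.png

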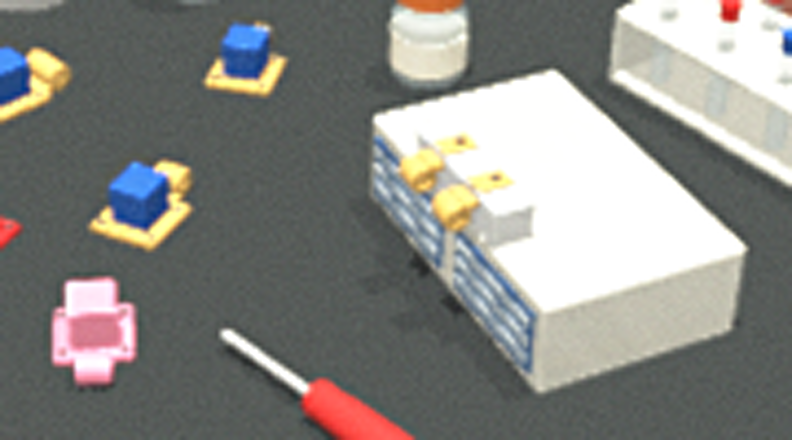

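Side crop: the case's top corners are at crop (375,118), (558,70), (745,248) and (540,312). The leaf's visible plate corners are at (92,225), (150,247) and (190,210).

```bash
sed -i 's/np.float32(pts)/np.ascontiguousarray(pts,dtype=np.float32)/' h.py; python3 - <<'E'
from h import *
a=cv2.cvtColor(cv2.imread("pics/top0.png"),cv2.COLOR_BGR2RGB);b=cv2.cvtColor(cv2.imread("pics/side0.png"),cv2.COLOR_BGR2RGB)
C=(np.array([[108,45],[738,165],[665,525],[27,400]])+.5)/[7,6.5]-.5+[295,110]
Cs=(np.array([[558,70],[745,248],[540,312],[375,118]])+.5)/4.4-.5+[240,165]
Ls=(np.array([[190,210],[150,247],[92,225]])+.5)/4.4-.5+[240,165]
s=sub(a,C,4);ss=sub(b,Cs,4)
G=np.array([[-.089,0,.085]])
for c,u in(("top",C),("top",s),("side",Cs),("side",ss)):
    p,e=fit(c,CASE,u,[.63,-.1,-.2]);print(c,p,e.round(2).tolist(),"gap",place(G,p))
print("leaf side",fit("side",LEAF[1:],Ls,[.448,.116,.45]))
E
```

```text
top [ 0.6429 -0.0936 -0.219 ] [[-0.11, -0.61], [0.54, -0.39], [0.18, 0.38], [-0.6, 0.58]] gap [[ 0.5561 -0.0742  0.085 ]]
top [ 0.6423 -0.093  -0.2225] [[-0.21, -0.27], [0.5, -0.4], [0.21, 0.43], [-0.49, 0.2]] gap [[ 0.5555 -0.0734  0.085 ]]
side [ 0.6437 -0.0928 -0.2378] [[-0.11, 0.22], [0.04, 0.6], [0.32, -0.29], [-0.3, -0.6]] gap [[ 0.5572 -0.0718  0.085 ]]
side [ 0.6424 -0.0919 -0.2338] [[0.16, 0.52], [-0.9, 0.81], [0.93, -0.84], [-0.24, -0.21]] gap [[ 0.5558 -0.0713  0.085 ]]
leaf side (array([0.4494, 0.1162, 0.3871]), array([[ 0.2816, -0.1659],
       [-0.0624,  0.0175],
       [-0.2139,  0.1254]]))
```

Both cameras agree. The leaf is at about (0.4485, 0.116) with yaw 0.45, and the gap at about (0.556, -0.073, 0.085) with yaw -0.225. I'll work out the move above the leaf.

```bash
cat >>h.py <<'E'
from scipy.spatial.transform import Rotation as Ro
def go(pos,yang):
    o=observe();R=Ro.from_rotvec(o["tool_rot"]);y=np.array([np.cos(yang),np.sin(yang),0]);z=np.array([0,0,-1.])
    T=Ro.from_matrix(np.c_[np.cross(y,z),y,z])
    print("t",o["t"],"shift mm",(R.inv().apply(np.array(pos)-o["tcp_pos"])*1e3).round(1),"turn deg",(R.inv()*T).as_rotvec(degrees=True).round(2))
E
python3 -c "
from h import *
go([.4485,.116,.12],.445+np.pi/2)"
```

```text
t 1.15 shift mm [-360.2 -383.8  111.3] turn deg [  0.     0.   -49.95]
```

>>> {"method": "move_arm", "body": {"commands": [[[-0.03, -0.03, 0, 0, 0, -4], [-0.06, -0.064, 0, 0, 0, -8], [-0.09, -0.096, 0, 0, 0, -13], [-0.12, -0.128, 0, 0, 0, -17], [-0.15, -0.16, 0, 0, 0, -21], [-0.18, -0.192, 0, 0, 0, -25], [-0.21, -0.224, 0.01, 0, 0, -29], [-0.24, -0.256, 0.02, 0, 0, -33], [-0.27, -0.288, 0.04, 0, 0, -38], [-0.3, -0.32, 0.06, 0, 0, -42], [-0.33, -0.352, 0.08, 0, 0, -46], [-0.36, -0.384, 0.1, 0, 0, -50], [-0.36, -0.384, 0.111, 0, 0, -50], [-0.36, -0.384, 0.111, 0, 0, -50], [-0.36, -0.384, 0.111, 0, 0, -50]]], "jaw": 0}}

```text
t: 2.65
tcp_pos: [0.4482, 0.1166, 0.1209]
tool_rot: [-0.694, 3.064, 0.0]
ft_force: [-0.2, 1.0, -0.5]
grip_width: 0.0852
gripper_force: 0.0
```

```bash
python3 -c "
from h import *
go([.4485,.116,.009],.445+np.pi/2)
im=capture('side');cv2.imwrite('pics/s1.png',cv2.resize(im[100:280,180:400,::-1],None,fx=3.3,fy=3.3))"
```

```text
t 2.65 shift mm [ -0.   -0.7 111.9] turn deg [0.01 0.02 0.03]
```

View pics/s1.png

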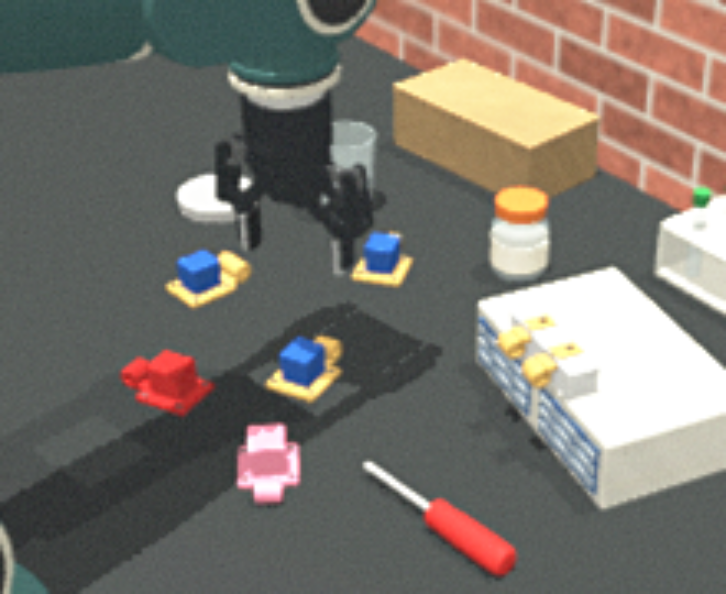

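The gripper is centred above the chosen leaf (crop (305,362)) with its fingers aligned. I'll descend and close.

>>> {"method": "move_arm", "body": {"commands": [[[0, 0, 0.02, 0, 0, 0], [0, 0, 0.045, 0, 0, 0], [0, 0, 0.07, 0, 0, 0], [0, 0, 0.09, 0, 0, 0], [0, 0, 0.102, 0, 0, 0], [0, 0, 0.112, 0, 0, 0], [0, 0, 0.112, 0, 0, 0], [0, 0, 0.112, 0, 0, 0]]]}}

```text
t: 3.5
tcp_pos: [0.4486, 0.1162, 0.0091]
tool_rot: [-0.695, 3.063, -0.0]
ft_force: [0.8, -0.7, 0.6]
grip_width: 0.0853
gripper_force: 0.0
```

>>> {"method": "move_arm", "body": {"commands": [[[0, 0, 0, 0, 0, 0], [0, 0, 0, 0, 0, 0], [0, 0, 0, 0, 0, 0], [0, 0, 0, 0, 0, 0], [0, 0, 0, 0, 0, 0], [0, 0, 0, 0, 0, 0], [0, 0, 0, 0, 0, 0], [0, 0, 0, 0, 0, 0], [0, 0, 0, 0, 0, 0], [0, 0, 0, 0, 0, 0]]], "jaw": 255}}

```text
t: 4.5
tcp_pos: [0.4485, 0.1159, 0.0087]
tool_rot: [-0.694, 3.063, -0.0]
ft_force: [-0.7, 0.2, 5.9]
grip_width: 0.0289
gripper_force: 60.3
```

Gripped (28.9 mm, 60 N). Now I lift.

>>> {"method": "move_arm", "body": {"commands": [[[0, 0, -0.01, 0, 0, 0], [0, 0, -0.03, 0, 0, 0], [0, 0, -0.055, 0, 0, 0], [0, 0, -0.075, 0, 0, 0], [0, 0, -0.085, 0, 0, 0], [0, 0, -0.09, 0, 0, 0], [0, 0, -0.09, 0, 0, 0], [0, 0, -0.09, 0, 0, 0]]]}}

```text
t: 5.3
tcp_pos: [0.4478, 0.1158, 0.0974]
tool_rot: [0.694, -3.063, -0.0]
ft_force: [0.1, 0.1, -2.1]
grip_width: 0.0289
gripper_force: 59.3
```

```bash
python3 -c "
from h import *
yaw=-.226
g=np.array([.556,-.073]); d=np.array([np.cos(yaw),np.sin(yaw)])
p=g-d*(.042+.075)
print(g-d*.042)
go([*p,.0937+.01],yaw+np.pi/2)"
```

```text
[ 0.5151 -0.0636]
t 5.3 shift mm [  75.4 -144.2   -6.3] turn deg [-0.01 -0.07 38.5 ]
```

>>> {"method": "move_arm", "body": {"commands": [[[0.005, -0.01, 0, 0, 0, 3], [0.015, -0.029, 0, 0, 0, 8], [0.026, -0.05, 0, 0, 0, 13], [0.037, -0.071, 0, 0, 0, 18], [0.048, -0.092, 0, 0, 0, 24], [0.059, -0.113, 0.005, 0, 0, 30], [0.067, -0.128, 0.008, 0, 0, 34], [0.072, -0.138, 0.011, 0, 0, 37], [0.0754, -0.1442, 0.0135, 0, 0, 38.5], [0.0754, -0.1442, 0.0135, 0, 0, 38.5], [0.0754, -0.1442, 0.0135, 0, 0, 38.5], [0.0754, -0.1442, 0.0135, 0, 0, 38.5]]]}}

```text
t: 6.5
tcp_pos: [0.4424, -0.0462, 0.0849]
tool_rot: [0.352, 3.122, 0.0]
ft_force: [0.2, 0.9, -1.6]
grip_width: 0.029
gripper_force: 59.4
```

```bash
python3 - <<'E'
from h import *
a=capture("top");cv2.imwrite("pics/t2full.png",a[:,:,::-1])
for n in("leaf_fit_hole","gap"):print(n,[(np.round(d["at"],1).tolist(),round(d["confidence"],2)) for d in spot_point("top",n)])
b=capture("side");cv2.imwrite("pics/s2full.png",b[:,:,::-1])
for n in("leaf_fit_hole","gap"):print(n,[(np.round(d["at"],1).tolist(),round(d["confidence"],2)) for d in spot_point("side",n)])
o=observe();print(o["t"],o["tcp_pos"],o["tool_rot"],o["ft_force"])
A=cv2.resize(a[165:245,300:380,::-1],(400,400),interpolation=cv2.INTER_CUBIC);B=cv2.resize(b[170:250,280:360,::-1],(400,400),interpolation=cv2.INTER_CUBIC)
cv2.imwrite("pics/ab2.png",np.hstack([A,B]))
E
```

```text
leaf_fit_hole [([279.4, 230.7], 0.88), ([272.6, 319.5], 0.61)]
gap [([187.4, 341.7], 0.71), ([163.0, 226.4], 0.57)]
leaf_fit_hole [([247.5, 262.0], 0.76), ([212.7, 218.9], 0.68), ([256.7, 311.3], 0.67), ([211.4, 319.6], 0.64)]
gap [([208.8, 338.5], 0.82)]
6.8 [ 0.4424 -0.0465  0.0849] [ 0.3535  3.1216 -0.    ] [-0.6259  0.4618 -2.1826]
```

View pics/ab2.png

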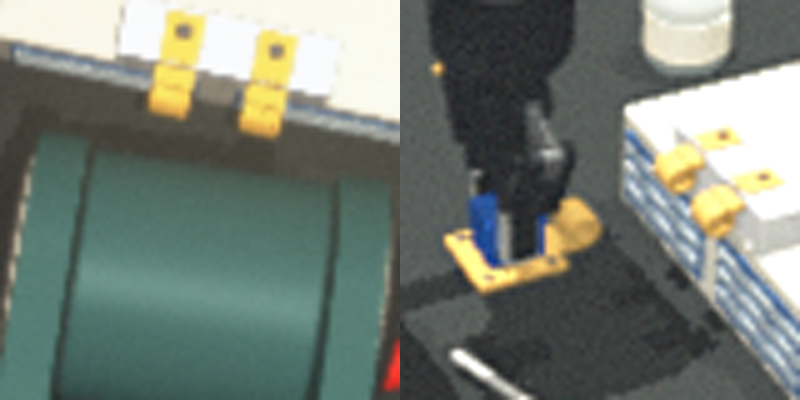

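The top view is now hidden by the arm. The side view shows the leaf level, with its barrel at about crop (575,222) facing the gap. I'll measure the image offsets of the fixed barrels and the leaf barrel by fitting cylinder outlines.

```bash
cat >>h.py <<'E'
def outline(c,ctr,yaw,L):
    t=np.linspace(0,2*np.pi,60);ax=np.array([-np.sin(yaw),np.cos(yaw),0]);ex=np.array([np.cos(yaw),np.sin(yaw),0])
    P=np.vstack([ctr+s*L/2*ax+.01*(np.cos(t)[:,None]*ex+np.sin(t)[:,None]*np.array([0,0,1])) for s in(-1,1)])
    h=cv2.convexHull(np.float32(proj(c,P))).reshape(-1,2).astype(float);h=np.vstack([h,h[:1]])
    pts,nrm=[],[];m=h.mean(0)
    for a,b in zip(h[:-1],h[1:]):
        d=b-a;l=np.hypot(*d)
        if l<1e-6:continue
        n=np.array([d[1],-d[0]])/l;n*=np.sign(n@((a+b)/2-m))
        for k in np.arange(.05,l,.1):pts.append(a+d*k/l);nrm.append(n)
    return np.array(pts),np.array(nrm)
def score(im,c,cyl,yaw,duv):
    S=cv2.GaussianBlur(im[:,:,0].astype(np.float32)-im[:,:,2],(0,0),.6);r=0
    for ctr,L in cyl:
        p,n=outline(c,ctr,yaw,L);p=p+duv
        f=lambda q:cv2.remap(S,np.float32(q[:,:1]),np.float32(q[:,1:]),cv2.INTER_LINEAR)
        r+=(np.clip(f(p-n),-20,150)-np.clip(f(p+n),-20,150)).mean()
    return r
def best(im,c,cyl,yaw,r=3):
    g=np.arange(-r,r+.01,.2);A=np.array([[score(im,c,cyl,yaw,(u,v)) for u in g] for v in g])
    i,j=np.unravel_index(A.argmax(),A.shape);W=np.clip(A-A.max()*.93,0,None)
    return A.max().round(1),(W.sum(0)@g/W.sum()).round(2),(W.sum(1)@g/W.sum()).round(2)
def ld(f):return cv2.cvtColor(cv2.imread("pics/"+f),cv2.COLOR_BGR2RGB)
def fixed(g,yaw):
    ax=np.array([-np.sin(yaw),np.cos(yaw),0]);return [(g+.0235*ax,.02),(g-.0235*ax,.02)]
E
python3 - <<'E'
from h import *
g=np.array([.556,-.073,.085])
for f,c in(("top0.png","top"),("side0.png","side"),("s2full.png","side")):
    for yaw in(-.226,):
        F=fixed(g,yaw);im=ld(f);print(f,"both",best(im,c,F,yaw),"left",best(im,c,F[:1],yaw),"right",best(im,c,F[1:],yaw))
o=observe();R=Ro.from_rotvec(o["tool_rot"]).as_matrix();y=R[:,1]*np.sign(R[1,1]);yaw=np.arctan2(-y[0],y[1])
h=o["tcp_pos"]+.042*np.array([np.cos(yaw),np.sin(yaw),0]);h[2]+=.0013
print("leaf yaw",yaw,h,best(ld("s2full.png"),"side",[(h,.022)],yaw))
# leaf on bench before
p=np.array([.4485,.1161]);yy=.445;hb=np.array([*(p+.042*np.array([np.cos(yy),np.sin(yy)])),.01])
for f,c in(("top0.png","top"),("side0.png","side")):print(f,best(ld(f),c,[(hb,.022)],yy))
for c in("top","side"):
    for q in(g,h):print(c,"jac px/mm",np.array([(proj(c,q+1e-3*e)-proj(c,q))[0] for e in np.eye(3)]).round(3).tolist())
E
```

```text
Traceback (most recent call last):
  File "h.py", line 47, in best
    g=np.arange(-r,r+.01,.2);A=np.array([[score(im,c,cyl,yaw,(u,v)) for u in g] for v in g])
                                          ~~~~~^^^^^^^^^^^^^^^^^^^^
  File "h.py", line 42, in score
    p,n=outline(c,ctr,yaw,L);p=p+duv
        ~~~~~~~^^^^^^^^^^^^^
  File "h.py", line 31, in outline
    h=cv2.convexHull(np.float32(proj(c,P))).reshape(-1,2).astype(float);h=np.vstack([h,h[:1]])
                                ~~~~^^^^^
  File "h.py", line 6, in proj
    m=camera_model(c);T=np.linalg.inv(m["pose"]);p=(T[:3,:3]@np.atleast_2d(P).T+T[:3,3:])
ValueError: time passes only in moves, steps and waits
```

```bash
sed -i 's/^import cv2,numpy as np/import cv2,numpy as np,functools\ncamera_model=functools.lru_cache(camera_model)\n_o=None/' h.py
sed -i 's/^def outline/@functools.lru_cache\ndef outl(c,ctr,yaw,L):return outline(c,np.array(ctr),yaw,L)\ndef outline/; s/outline(c,ctr,yaw,L);p=p/outl(c,tuple(ctr),yaw,L);p=p/' h.py
cat >m.py <<'E'
from h import *
g=np.array([.556,-.073,.085])
for f,c in(("top0.png","top"),("side0.png","side"),("s2full.png","side")):
    for yaw in(-.226,):
        F=fixed(g,yaw);im=ld(f);print(f,"both",best(im,c,F,yaw),"left",best(im,c,F[:1],yaw),"right",best(im,c,F[1:],yaw))
o=observe();R=Ro.from_rotvec(o["tool_rot"]).as_matrix();y=R[:,1]*np.sign(R[1,1]);yaw=np.arctan2(-y[0],y[1])
h=o["tcp_pos"]+.042*np.array([np.cos(yaw),np.sin(yaw),0]);h[2]+=.0013
print("leaf yaw",yaw,h,best(ld("s2full.png"),"side",[(h,.022)],yaw))
p=np.array([.4485,.1161]);yy=.445;hb=np.array([*(p+.042*np.array([np.cos(yy),np.sin(yy)])),.01])
for f,c in(("top0.png","top"),("side0.png","side")):print(f,best(ld(f),c,[(hb,.022)],yy))
for c in("top","side"):
    for q in(g,h):print(c,"jac px/mm",np.array([(proj(c,q+1e-3*e)-proj(c,q))[0] for e in np.eye(3)]).round(3).tolist())
E
python3 m.py
```

```text
top0.png both (np.float32(153.6), np.float64(0.33), np.float64(-0.77)) left (np.float32(76.9), np.float64(0.27), np.float64(-0.76)) right (np.float32(77.1), np.float64(0.38), np.float64(-0.79))
side0.png both (np.float32(155.1), np.float64(0.3), np.float64(-0.82)) left (np.float32(77.6), np.float64(0.22), np.float64(-0.81)) right (np.float32(78.1), np.float64(0.37), np.float64(-0.83))
s2full.png both (np.float32(154.9), np.float64(0.27), np.float64(-0.79)) left (np.float32(77.6), np.float64(0.21), np.float64(-0.79)) right (np.float32(77.7), np.float64(0.34), np.float64(-0.8))
leaf yaw -0.2255521947599611 [ 0.4833 -0.0559  0.0862] (np.float32(70.4), np.float64(0.77), np.float64(-0.65))
top0.png (np.float32(75.1), np.float64(-0.04), np.float64(0.25))
side0.png (np.float32(56.5), np.float64(0.14), np.float64(-1.33))
top jac px/mm [[-0.008, -0.392], [-0.396, 0.005], [0.022, -0.057]]
top jac px/mm [[-0.007, -0.398], [-0.399, 0.005], [0.017, -0.035]]
side jac px/mm [[0.265, -0.123], [-0.226, -0.16], [0.013, -0.285]]
side jac px/mm [[0.282, -0.128], [-0.219, -0.167], [0.002, -0.288]]
```

The left and right fixed barrels agree, so the yaw is good. The side view of the leaf needs a sounder comparison. I'll move 45 mm closer, still 30 mm short, and fit the whole leaf there.

```bash
python3 -c "
from h import *
d=np.array([np.cos(-.226),np.sin(-.226)]);g=np.array([.556,-.073]);go([*(g-d*.074),.0837],-.226+np.pi/2)"
```

```text
t 6.8 shift mm [-42.7  -0.3   1.2] turn deg [0.   0.   0.03]
```

>>> {"method": "move_arm", "body": {"commands": [[[-0.006, 0, 0, 0, 0, 0], [-0.015, 0, 0, 0, 0, 0], [-0.025, 0, 0.001, 0, 0, 0], [-0.035, 0, 0.001, 0, 0, 0], [-0.041, 0, 0.001, 0, 0, 0], [-0.043, 0, 0.001, 0, 0, 0], [-0.043, 0, 0.001, 0, 0, 0], [-0.043, 0, 0.001, 0, 0, 0]]]}}

```text
t: 7.6
tcp_pos: [0.4841, -0.0563, 0.0837]
tool_rot: [-0.354, -3.121, -0.0]
ft_force: [0.3, 0.3, -1.8]
grip_width: 0.0294
gripper_force: 59.4
```

```bash
cat >>h.py <<'E'
def circ(yaw,ctr,L):
    t=np.linspace(0,2*np.pi,60);ax=np.array([-np.sin(yaw),np.cos(yaw),0]);ex=np.array([np.cos(yaw),np.sin(yaw),0])
    return np.vstack([ctr+s*L/2*ax+.01*(np.cos(t)[:,None]*ex+np.sin(t)[:,None]*np.array([0,0,1])) for s in(-1,1)])
BOX=np.array([[x,y,z] for x in(-.027,.025) for y in(-.025,.025) for z in(0,.0045)])
def hull(c,P):
    h=cv2.convexHull(np.float32(proj(c,P))).reshape(-1,2).astype(float);h=np.vstack([h,h[:1]]);m=h.mean(0);d=np.diff(h,axis=0);l=np.hypot(*d.T)
    P_,N=[],[]
    for a,e,k in zip(h,d,l):
        if k<1e-4:continue
        n=np.array([e[1],-e[0]])/k;n*=np.sign(n@(a+e/2-m));s=(np.arange(max(int(k/.2),1))+.5)/max(int(k/.2),1)
        P_.append(a+s[:,None]*e);N.append(np.repeat(n[None],len(s),0))
    return np.vstack(P_),np.vstack(N)
def sc(im,c,parts):
    S=cv2.GaussianBlur(im[:,:,0].astype(np.float32)-im[:,:,2],(0,0),.6);r=0
    f=lambda q:np.clip(cv2.remap(S,np.float32(q[:,:1]),np.float32(q[:,1:]),cv2.INTER_LINEAR),-20,150)
    for P in parts:
        p,n=hull(c,P);r+=(f(p-n)-f(p+n)).mean()
    return r
def leafparts(x,y,z,yaw):
    q=place(BOX,[x,y,yaw]);q[:,2]+=z
    return [q,circ(yaw,np.array([x+.042*np.cos(yaw),y+.042*np.sin(yaw),z+.01]),.022)]
from scipy.optimize import minimize
def fitleaf(im,c,p0,z):
    r=max((minimize(lambda p:-sc(im,c,leafparts(p0[0]+p[0]*1e-3,p0[1]+p[1]*1e-3,z,p0[2]+p[2]*.02)),s,method="Nelder-Mead",options=dict(initial_simplex=np.vstack([s,s+np.eye(3)*1.5]))) for s in(np.zeros(3),np.array([2,-2,0]),np.array([-2,2,0.]))),key=lambda r:-r.fun)
    return "d mm",r.x[:2].round(2),"yaw",round(p0[2]+r.x[2]*.02,3),"score",round(-r.fun,1)
def fitgap(im,c,g,yaw):
    F=lambda p:[circ(yaw+p[2]*.02,q,.02) for q,_ in fixed(g+np.array([p[0],p[1],0])*1e-3,yaw+p[2]*.02)]
    r=max((minimize(lambda p:-sc(im,c,F(p)),s,method="Nelder-Mead",options=dict(initial_simplex=np.vstack([s,s+np.eye(3)*1.5]))) for s in(np.zeros(3),np.array([2,-2,0]),np.array([-2,2,0.]))),key=lambda r:-r.fun)
    return "d mm",r.x[:2].round(2),"yaw",round(yaw+r.x[2]*.02,3),"score",round(-r.fun,1)
E
cat >m2.py <<'E'
from h import *
import sys
f=sys.argv[1];b=capture("side");cv2.imwrite("pics/"+f,b[:,:,::-1])
g=np.array([.556,-.073,.085]);im=ld(f)
o=observe();R=Ro.from_rotvec(o["tool_rot"]).as_matrix();y=R[:,1]*np.sign(R[1,1]);yaw=np.arctan2(-y[0],y[1]);t=o["tcp_pos"];print(o["t"],t,yaw,o["ft_force"])
print("leaf held",fitleaf(im,"side",[t[0],t[1],yaw],t[2]-.0087))
h=t+.042*np.array([np.cos(yaw),np.sin(yaw),0]);h[2]+=.0013;print("barrel only duv",best(im,"side",[(h,.022)],yaw))
print("gap side",fitgap(im,"side",g,-.226))
E
python3 m2.py s3full.png
python3 - <<'E'
from h import *
for f,c in(("top0.png","top"),("side0.png","side")):
    print(f,"bench leaf",fitleaf(ld(f),c,[.4485,.1161,.445],0),"gap",fitgap(ld(f),c,np.array([.556,-.073,.085]),-.226))
print("s2",fitleaf(ld("s2full.png"),"side",[.4424,-.0464,-.2255],.0849-.0087))
E
```

```text
7.65 [ 0.484  -0.0564  0.0838] -0.22606449291687583 [-0.1051 -0.5832 -2.0973]
leaf held ('d mm', array([1.96, 0.68]), 'yaw', np.float64(-0.228), 'score', np.float64(125.2))
barrel only duv (np.float32(74.8), np.float64(0.46), np.float64(-0.36))
gap side ('d mm', array([4.18, 2.4 ]), 'yaw', np.float64(-0.235), 'score', np.float64(142.6))
top0.png bench leaf ('d mm', array([-0.09,  0.87]), 'yaw', np.float64(0.434), 'score', np.float64(141.2)) gap ('d mm', array([ 1.95, -0.81]), 'yaw', np.float64(-0.212), 'score', np.float64(150.6))
side0.png bench leaf ('d mm', array([2.49, 3.33]), 'yaw', np.float64(0.444), 'score', np.float64(103.2)) gap ('d mm', array([3.35, 2.6 ]), 'yaw', np.float64(-0.22), 'score', np.float64(152.6))
s2 ('d mm', array([2.76, 0.86]), 'yaw', np.float64(-0.219), 'score', np.float64(114.4))
```

Forward correction: both cameras agree on about +1.8 mm. Laterally the top says -0.3 mm and the side about +2 mm, so I take +0.8 for now, go in partway, and centre by touch.

>>> {"method": "move_arm", "body": {"commands": [[[-0.002, 0.0008, 0, 0, 0, 0], [-0.005, 0.0008, 0, 0, 0, 0], [-0.008, 0.0008, 0, 0, 0, 0], [-0.011, 0.0008, 0, 0, 0, 0], [-0.014, 0.0008, 0, 0, 0, 0], [-0.017, 0.0008, 0, 0, 0, 0], [-0.02, 0.0008, 0, 0, 0, 0], [-0.022, 0.0008, 0, 0, 0, 0], [-0.024, 0.0008, 0, 0, 0, 0], [-0.024, 0.0008, 0, 0, 0, 0], [-0.024, 0.0008, 0, 0, 0, 0]]]}}

```text
t: 8.75
tcp_pos: [0.5078, -0.061, 0.0838]
tool_rot: [-0.354, -3.121, -0.0]
ft_force: [-0.8, 0.2, -2.4]
grip_width: 0.0289
gripper_force: 59.4
```

```bash
python3 m2.py s4full.png
```

```text
8.8 [ 0.5077 -0.0609  0.0838] -0.22604408453077626 [ 0.0603  0.7709 -0.961 ]
leaf held ('d mm', array([2.51, 0.11]), 'yaw', np.float64(-0.245), 'score', np.float64(93.7))
barrel only duv (np.float32(44.8), np.float64(1.28), np.float64(-0.17))
gap side ('d mm', array([6.95, 1.29]), 'yaw', np.float64(-0.349), 'score', np.float64(82.1))
```

No contact so far. Now I touch laterally, first towards +y in small steps.

>>> {"method": "move_arm", "body": {"commands": [[[0, 0.0005, 0, 0, 0, 0], [0, 0.001, 0, 0, 0, 0], [0, 0.001, 0, 0, 0, 0]]]}}

```text
t: 9.1
tcp_pos: [0.508, -0.0599, 0.0838]
tool_rot: [0.354, 3.121, 0.0]
ft_force: [0.3, -0.5, -1.7]
grip_width: 0.0291
gripper_force: 59.4
```

>>> {"method": "move_arm", "body": {"commands": [[[0, 0.0003, 0, 0, 0, 0], [0, 0.0006, 0, 0, 0, 0], [0, 0.0006, 0, 0, 0, 0]]]}}

```text
t: 9.4
tcp_pos: [0.5082, -0.0594, 0.0838]
tool_rot: [-0.354, -3.122, 0.0]
ft_force: [-0.0, -0.6, -1.7]
grip_width: 0.0289
gripper_force: 59.4
```

>>> {"method": "move_arm", "body": {"commands": [[[0, 0.0003, 0, 0, 0, 0], [0, 0.0006, 0, 0, 0, 0], [0, 0.0006, 0, 0, 0, 0]]]}}

```text
t: 9.7
tcp_pos: [0.5082, -0.0592, 0.0838]
tool_rot: [-0.355, -3.121, 0.001]
ft_force: [-2.5, -4.9, -0.4]
grip_width: 0.0293
gripper_force: 59.5
```

Contact at about +1.8 mm. With 5 mm total play the other side should touch near -3.2 mm. I'll check that.

>>> {"method": "move_arm", "body": {"commands": [[[0, -0.001, 0, 0, 0, 0], [0, -0.002, 0, 0, 0, 0], [0, -0.003, 0, 0, 0, 0], [0, -0.004, 0, 0, 0, 0], [0, -0.0045, 0, 0, 0, 0], [0, -0.0045, 0, 0, 0, 0]]]}}

```text
t: 10.3
tcp_pos: [0.5073, -0.0633, 0.0838]
tool_rot: [0.354, 3.122, 0.0]
ft_force: [-1.3, -0.8, -1.9]
grip_width: 0.0293
gripper_force: 59.6
```

>>> {"method": "move_arm", "body": {"commands": [[[0, -0.0003, 0, 0, 0, 0], [0, -0.0006, 0, 0, 0, 0], [0, -0.0006, 0, 0, 0, 0]]]}}

```text
t: 10.6
tcp_pos: [0.5072, -0.0638, 0.0838]
tool_rot: [-0.354, -3.122, 0.0]
ft_force: [0.5, -0.3, -2.4]
grip_width: 0.0289
gripper_force: 59.6
```

>>> {"method": "move_arm", "body": {"commands": [[[0, -0.0003, 0, 0, 0, 0], [0, -0.0004, 0, 0, 0, 0], [0, -0.0004, 0, 0, 0, 0]]]}}

```text
t: 10.9
tcp_pos: [0.5071, -0.0642, 0.0838]
tool_rot: [-0.354, -3.122, -0.0]
ft_force: [-0.5, -0.1, -1.1]
grip_width: 0.0287
gripper_force: 59.6
```

>>> {"method": "move_arm", "body": {"commands": [[[0, -0.0003, 0, 0, 0, 0], [0, -0.0005, 0, 0, 0, 0], [0, -0.0005, 0, 0, 0, 0]]]}}

```text
t: 11.2
tcp_pos: [0.507, -0.0644, 0.0838]
tool_rot: [-0.354, -3.122, -0.001]
ft_force: [1.0, 4.2, -1.7]
grip_width: 0.0291
gripper_force: 59.7
```

>>> {"method": "move_arm", "body": {"commands": [[[0, -0.0003, 0, 0, 0, 0], [0, -0.0005, 0, 0, 0, 0], [0, -0.0005, 0, 0, 0, 0]]]}}

```text
t: 11.5
tcp_pos: [0.5069, -0.0646, 0.0838]
tool_rot: [0.354, 3.122, 0.002]
ft_force: [2.6, 7.1, -1.3]
grip_width: 0.0289
gripper_force: 59.9
```

Both sides found, so the centre is 3.2 mm back. That agrees with the top-camera gap. I centre and advance 9.8 mm to the nominal spot, then touch the jamb face, which should lie 4 mm ahead, as a depth check.

>>> {"method": "move_arm", "body": {"commands": [[[0, 0.001, 0, 0, 0, 0], [0, 0.002, 0, 0, 0, 0], [0, 0.0032, 0, 0, 0, 0], [-0.002, 0.0032, 0, 0, 0, 0], [-0.004, 0.0032, 0, 0, 0, 0], [-0.006, 0.0032, 0, 0, 0, 0], [-0.008, 0.0032, 0, 0, 0, 0], [-0.0098, 0.0032, 0, 0, 0, 0], [-0.0098, 0.0032, 0, 0, 0, 0], [-0.0098, 0.0032, 0, 0, 0, 0]]]}}

```text
t: 12.5
tcp_pos: [0.5171, -0.0643, 0.0838]
tool_rot: [-0.354, -3.121, 0.0]
ft_force: [-0.6, 0.0, -2.6]
grip_width: 0.0288
gripper_force: 59.8
```

>>> {"method": "move_arm", "body": {"commands": [[[-0.001, 0, 0, 0, 0, 0], [-0.002, 0, 0, 0, 0, 0], [-0.002, 0, 0, 0, 0, 0]]]}}

```text
t: 12.8
tcp_pos: [0.5185, -0.0646, 0.0837]
tool_rot: [-0.354, -3.12, -0.0]
ft_force: [-6.8, 1.3, 1.6]
grip_width: 0.0289
gripper_force: 60.3
```

>>> {"method": "move_arm", "body": {"commands": [[[-0.0005, 0, 0, 0, 0, 0], [-0.001, 0, 0, 0, 0, 0], [-0.001, 0, 0, 0, 0, 0]]]}}

```text
t: 13.1
tcp_pos: [0.5185, -0.0646, 0.0837]
tool_rot: [-0.354, -3.117, -0.001]
ft_force: [-18.9, 3.3, 7.8]
grip_width: 0.0289
gripper_force: 61.1
```

It touched 1.5 mm past nominal, so I am about 2.5 mm too deep if that was the jamb face. With the lateral known from touch, the side-view barrel fits also give f ≈ -0.4 mm (not +1.8) and the gap about 1.5 mm higher. I back off 5.3 mm and rise 1.2 mm.

>>> {"method": "move_arm", "body": {"commands": [[[0.0015, 0, 0, 0, 0, 0], [0.003, 0, 0, 0, 0, 0], [0.0045, 0, -0.0006, 0, 0, 0], [0.0053, 0, -0.0012, 0, 0, 0], [0.0053, 0, -0.0012, 0, 0, 0], [0.0053, 0, -0.0012, 0, 0, 0], [0.0053, 0, -0.0012, 0, 0, 0]]]}}

```text
t: 13.8
tcp_pos: [0.5149, -0.0637, 0.085]
tool_rot: [0.354, 3.121, 0.0]
ft_force: [-0.5, -0.1, -1.7]
grip_width: 0.0288
gripper_force: 59.9
```

```bash
python3 - <<'E'
from h import *
b=capture("side");cv2.imwrite("pics/s5full.png",b[:,:,::-1]);o=observe();print(o["t"],o["tcp_pos"],o["ft_force"])
B=cv2.resize(b[180:250,290:380],None,fx=8,fy=8,interpolation=cv2.INTER_CUBIC)[:,:,::-1].copy()
yaw=-.226
R=Ro.from_rotvec(o["tool_rot"]).as_matrix();h=o["tcp_pos"]+.042*np.array([np.cos(yaw),np.sin(yaw),0]);h[2]+=.0013
print("hole pred",h,"barrel fit",best(ld("s5full.png"),"side",[(h,.022)],yaw))
g=np.array([.556,-.073,.085])
off=np.array([.3,-.8])
for (c,L),col in zip(fixed(g,yaw)+[(g,.022)],[(0,255,0),(0,255,0),(255,0,255)]):
    p,_=outline("side",c,yaw,L);p=((p+off-[290,180]+.5)*8-.5)
    for q in p[::4]:cv2.circle(B,tuple(int(v) for v in q),0,col,-1)
cv2.imwrite("pics/ov5.png",B)
E
```

```text
13.85 [ 0.5149 -0.0638  0.085 ] [ 0.0411 -0.567  -2.5056]
hole pred [ 0.5558 -0.0732  0.0863] barrel fit (np.float32(44.6), np.float64(1.24), np.float64(0.28))
```

View pics/ov5.png

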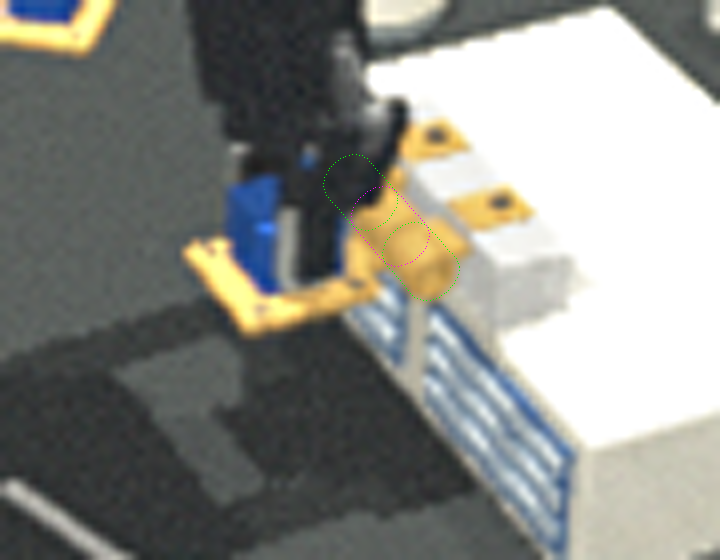

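The overlay shows the leaf barrel lined up between the fixed barrels, the plate level, and plate corners at crop (185,250) and (247,335). As a numeric check I fit the plate outline relative to the fixed-barrel fit.

```bash
python3 - <<'E'
from h import *
im=ld("s5full.png");yaw=-.226;g=np.array([.556,-.073,.085]);d=np.array([np.cos(yaw),np.sin(yaw),0])
def corr(im,o,z,yw):
    q=place(BOX,[o[0],o[1],yw]);q[:,2]+=z
    S=cv2.GaussianBlur(im[:,:,0].astype(np.float32)-im[:,:,2],(0,0),.6);f=lambda q:np.clip(cv2.remap(S,np.float32(q[:,:1]),np.float32(q[:,1:]),1),-20,150)
    p,n=hull("side",q);G=np.arange(-4,4.01,.2)
    A=np.array([[(f(p+[u,v]-n)-f(p+[u,v]+n)).mean() for u in G] for v in G]);W=np.clip(A-A.max()*.93,0,None)
    return A.max(),W.sum(0)@G/W.sum(),W.sum(1)@G/W.sum()
o=g-.042*d
print("plate held, if hole at gap",corr(im,o,.075,yaw),"want (.3,-.8)")
t=[.484,-.0564];print("s3 plate vs tcp",corr(ld("s3full.png"),t,.0838-.0087,yaw))
t=[.5149,-.0638];print("s5 plate vs tcp",corr(im,t,.085-.0087,yaw))
print("bench plate",corr(ld("side0.png"),[.4485,.1161],0,.445))
J=np.array([[.265,-.226,.013],[-.123,-.16,-.285]]);print("px per mm fwd",J@d)
E
```

```text
plate held, if hole at gap (np.float32(55.26582), np.float64(0.2646285020318182), np.float64(-0.7682088046029362)) want (.3,-.8)
s3 plate vs tcp (np.float32(53.85693), np.float64(0.25624674820678295), np.float64(-0.4145957958074848))
s5 plate vs tcp (np.float32(55.272026), np.float64(0.25415707443721863), np.float64(-0.4674119942888219))
bench plate (np.float32(56.72178), np.float64(-0.03748753274429222), np.float64(-0.34103701277899473))
px per mm fwd [ 0.3089 -0.084 ]
```

The plate fit gives (0.26, -0.77) px against the wanted (0.30, -0.80), so it is aligned to well under 1 mm. There is no contact force and the leaf is steady. Handing in.

```bash
python3 -c "
from bench import *
print(job_done())"
```

```text
the job is handed in; nothing more can be done
None
```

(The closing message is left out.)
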